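# Stop check on the balcony hoist's control station

## Task

Before anyone lifts with the balcony hoist, check the stop on its control station: push the big mushroom button straight down until it latches, take your hand off it to see that it stays down by itself, then twist its head clockwise to release it so that it springs fully back up, and leave it up. Do not press the two small buttons beside it, or the hoist would run, and do not disturb the mate cup and the other things standing around.

Things in the scene. Friction and masses are not known exactly. Their poses are not given: they have to be found in the camera images.
- station: control station of the hoist: a grey die-cast housing fixed to the table, 90 mm in its own x, 220 mm in its own y, top face 75 mm above the table. Origin: centre of its underside, z up. Two mounting lugs, 6 mm thick, reach 65 mm to either side in x at y = -95 and +95 mm (screw heads 11 mm high). A stub antenna stands at y = -130 mm, up to 109 mm above the table.
- mushroom_seat (a point): fixed point on the housing's top face, on the vertical axis of the mushroom button, 75 mm above the table (station's x = 0, y = +65 mm). A collar 48 mm wide and 8 mm high surrounds it, and the button's 25 mm stem comes out of it.
- mushroom_top (a point): centre of the domed top of the mushroom head; moves and turns with the head: 125 mm above the table when up, about 115 mm when latched. The head is black, round, 60 mm in diameter, 26 mm thick; its vertical ribbed rim reaches from 10 to 23 mm below this point. Its vertical turning axis passes through this point.
- mushroom (a joint): how far the mushroom is pushed down, m: 0 = up, 0.013 = hard stop. A spring pushes it up with 3.5 N at the top, growing to 8 N at the bottom, and the catch adds a little on the way, so that pushing it takes up to about 8 N. Pushed past 0.0105 it latches, and stays at about 0.0098 when let go; let go earlier, it springs back up.
- mushroom_turn (a joint): turn of the mushroom head, rad, clockwise seen from above: 0 = rest, 0.9 = stop. A spring of 0.12 to 0.19 N m turns it back to 0 when let go. While latched, turning it past about 0.55 frees the catch: the head then springs up as soon as nothing holds it down, and turns back to 0. Let go earlier, it turns back and stays latched.
- up_button (a joint): travel of the small up button, m, 0 = out, 0.005 = fully in, spring 2 to 5 N. Round, black, 27 mm in diameter, in a guard ring 37 mm wide and 7 mm high on the housing's top face, at station's x = 0, y = -22 mm. It runs the hoist: leave it alone.
- down_button (a joint): travel of the small down button, m, 0 = out, 0.005 = fully in, spring 2 to 5 N. The same as the up button, but at station's x = 0, y = -70 mm. It runs the hoist: leave it alone.
- coaster: loose square slate coaster, 105 x 105 x 7 mm, with the mate cup on it. Origin: centre of its underside.
- cup: loose wooden mate cup lined with glass, 84 mm wide, 90 mm high, standing on the coaster, with a steel bombilla (straw) leaning out of it along its own +x to 184 mm above its foot and 65 mm from its axis. Origin: centre of its underside.
- canister: loose round aluminium canister with a ribbed twist cap, 90 mm in diameter, 137 mm high. Origin: centre of its underside.
- keepbox_drawer0_handle (a point): grip point of the brass knob of a drawer, 35 mm in front of the drawer's face, in a small fixed wooden box (130 mm deep, 170 mm wide, 85 mm high, its front roughly towards the robot), which stands behind the station as seen from the robot. The drawer may start up to 45 mm open.

How it is judged:
By the outcome, as a careful person would: the job done as asked, in the order asked, and still so for the second after the job is handed in, with the robot touching nothing.
It also fails if it takes over 45 s, if anything falls off the work surface, if the arm or the gripper's body presses on something with over 40 N, if the wrist force passes 120 N, or if a joint passes its speed limit or range.

## Robot

A 6-joint arm with a two-finger parallel gripper is mounted at the origin on the work surface. World frame = base frame: x ahead of the robot, y to its left, z up, the work surface at z = 0. Lengths are in m, angles in rad, forces in N, time in s.
With the tool pointing down it reaches from about 0.375 to 0.925 m from the base axis. Payload 5.7 kg.
Tool frame: the origin (TCP) lies midway between the tips of the shut fingers; the grasp point (between the pads) lies 19 mm behind it; z points along the fingers, x is the direction in which the jaws open and shut, and the axes are right-handed (so a half turn about z gives the same grasp; the last joint's range is limited). The gripper opens to 88 mm and grips with 3 to 60 N. Pads are 20 mm wide; open, the fingers measure 115 mm over their backs; the gripper's body (75 mm by 178 mm) begins 61 mm behind the grasp point.
Start: joints at [-1.312, 0.359, 1.51, -0, 1.272, -0.115], TCP at [0.219, -0.559, 0.223] pointing down, gripper open.
Joint ranges: [-2.97, 2.97], [-1.01, 2.36], [0.21, 2.38], [-0.96, 4.11], [0.2, 2.71], [-2.98, 2.98]. Speed limits (rad/s): [2.39, 2.39, 3.14, 3.14, 3.14, 3.14].

## Interface

Orientations are given as a unit quaternion [x, y, z, w].
In Python, from bench import move_ptp, servo_line, goto_joints, move_gripper, sleep, inverse_kinematics, capture, PlanningError, close_job, spot_in, silhouettes, current_clock, current_joint_pos, current_qvel, current_joint_torque, current_position, current_orientation, current_force, current_torque, current_finger_gap gives the robot as it stands. Calls block until the motion is done:
- move_ptp(position, orientation): joint-space move of the TCP to a pose.
- servo_line(position, orientation=None, rate=0.15, contact_N=None): straight line of the TCP; orientation=None keeps the orientation; rate is the mean speed in m/s. With contact_N (N) it stops when the force on the tool has changed by that much, and returns True; else False.
- goto_joints(angles): joint-space move.
- move_gripper(opening): finger opening in m; the grip force is fixed at half the most; returns when the fingers have stopped.
- sleep(seconds).
- inverse_kinematics(position, orientation): joint angles nearest the present ones, or None.
- capture(name): name is "scene" or "top"; returns a dict with "image" (384x512x3 uint8, blue, green, red), "range_z" (384x512 float32, m along the optical axis (not along the pixel's ray), 0 where there is no reading), "intrinsics" (3x3 intrinsics, pixels), "R" (3x3) and "t" (3): a world point X has camera coordinates R X + t. Camera axes: x right, y down, z forward; pixel columns grow to the right and rows downward; lengths in m; the calibration is good to about 2 mm. A picture is of the moment at which its call begins.
A pose or a line that the arm cannot do raises PlanningError and nothing moves.
- close_job(): hands the job in, once; it reports no verdict.
Trained networks look in the newest picture that a camera, given by its name, has taken for a name from the list of things; names that differ only in an ending like _2 or _b are one class to them, and where a whole thing is asked for, a point or a joint stands for the part that bears it (a point fixed in the world has none). Each returns a list of dicts, best first, with "conf" (0 to 1); they miss things now and then, are a little off and sometimes report something else, mostly with a low value. They report only what shows in the picture. A call takes as long as a camera call.
- spot_in(camera, query): "xy" ([column, row] in pixels, amid what is visible of it).
- silhouettes(camera, query): "region" (384x512 bool, what is visible of it) and "xy" ([column, row] in pixels, amid what is visible of it).
Readings, each from a call of its own:
- current_clock(): time.
- current_joint_pos(): joint angles.
- current_qvel(): joint speeds.
- current_joint_torque(): joint torques, N m.
- current_position(): TCP position.
- current_orientation(): TCP orientation.
- current_force(): force on the tool from outside, world axes, zero at the start.
- current_torque(): the same for the moment, N m.
- current_finger_gap(): finger opening in m.
Only numpy, scipy, OpenCV 4.12 (cv2) and the standard library are available. Lean on these libraries where they do the work, as an engineer would, in place of code of your own. Each camera call takes 0.05 s, during which the arm holds its last target.

## Working session

There is one attempt and no reset: what is moved stays moved. The work goes in short steps, each a Python script; the robot and the scene stay as the last script left them, time stands still between calls to the robot, and variables do not carry over. Pictures are saved under pics/ and viewed, and the job is handed in when it is done.

```bash
mkdir -p pics; ls; cat > h.py <<'E'
import numpy as np, cv2
from bench import *
def world(c,u,v,z):
    K=c["intrinsics"];R=np.array(c["R"]);t=np.array(c["t"])
    p=np.array([(u-K[0][2])/K[0][0]*z,(v-K[1][2])/K[1][1]*z,z])
    return R.T@(p-t)
def cloud(c):
    K=c["intrinsics"];R=np.array(c["R"]);t=np.array(c["t"]);z=c["range_z"]
    v,u=np.indices(z.shape)
    P=np.stack([(u-K[0][2])/K[0][0]*z,(v-K[1][2])/K[1][1]*z,z],-1)
    return (P-t)@R
E
python3 - <<'E'
from h import *
for n in ["scene","top"]:
    c=capture(n); cv2.imwrite(f"pics/{n}0.png",c["image"]); P=cloud(c)
    np.savez(f"pics/{n}0.npz",P=P,z=c["range_z"],img=c["image"])
    print(n,-np.array(c["R"]).T@np.array(c["t"]))
    for q in ["station","mushroom_top","up_button","down_button","cup","canister","keepbox_drawer0_handle"]:
        for s in silhouettes(n,q)[:2]:
            m=s["region"]&(c["range_z"]>0)
            pts=P[m]
            print(q,round(s["conf"],2),np.round(s["xy"]),m.sum(),np.round(np.median(pts,0),3) if len(pts) else "",np.round(np.percentile(pts,[2,98],axis=0),3).tolist() if len(pts) else "")
print(current_clock())
E
```

```text
pics
scene [ 1.14799785 -0.52893241  1.05215569]
station 0.67 [255. 178.] 2360 [0.494 0.096 0.072] [[0.412, -0.006, 0.005], [0.558, 0.187, 0.123]]
mushroom_top 0.78 [273. 160.] 237 [0.512 0.161 0.119] [[0.484, 0.14, 0.102], [0.533, 0.192, 0.126]]
down_button 0.55 [229. 176.] 25 [0.449 0.044 0.08 ] [[0.437, 0.036, 0.077], [0.459, 0.053, 0.084]]
cup 0.85 [342. 161.] 738 [0.645 0.352 0.074] [[0.599, 0.324, 0.003], [0.677, 0.412, 0.176]]
canister 0.58 [263. 216.] 661 [0.628 0.026 0.063] [[0.582, -0.05, -0.0], [0.684, 0.091, 0.077]]
canister 0.56 [161. 191.] 1254 [ 0.364 -0.168  0.106] [[0.306, -0.2, 0.007], [0.381, -0.121, 0.139]]
keepbox_drawer0_handle 0.82 [264. 216.] 632 [0.629 0.022 0.064] [[0.586, -0.05, 0.04], [0.68, 0.082, 0.075]]
keepbox_drawer0_handle 0.65 [230. 171.] 41 [0.449 0.044 0.08 ] [[0.435, 0.034, 0.076], [0.46, 0.056, 0.085]]
top [0.38529155 0.06545675 1.67920692]
station 0.96 [248. 207.] 2004 [0.475 0.108 0.075] [[0.4, -0.0, 0.0], [0.555, 0.216, 0.125]]
mushroom_top 0.67 [226. 200.] 297 [0.501 0.168 0.121] [[0.476, 0.141, 0.072], [0.531, 0.196, 0.129]]
mushroom_top 0.34 [247. 210.] 1994 [0.475 0.107 0.075] [[0.395, 0.0, 0.001], [0.556, 0.213, 0.125]]
cup 0.75 [169. 160.] 587 [0.639 0.367 0.066] [[0.595, 0.325, 0.001], [0.686, 0.398, 0.165]]
canister 0.76 [323. 247.] 708 [ 0.338 -0.147  0.135] [[0.298, -0.19, 0.022], [0.376, -0.112, 0.143]]
keepbox_drawer0_handle 0.9 [272. 157.] 830 [0.642 0.015 0.051] [[0.587, -0.054, 0.002], [0.695, 0.08, 0.078]]
0.8
```

```bash
python3 - <<'E'
import numpy as np,cv2
a=cv2.imread("pics/scene0.png");b=cv2.imread("pics/top0.png")
cv2.imwrite("pics/s1.png",cv2.resize(a[90:290,100:400],(800,533),interpolation=cv2.INTER_CUBIC))
cv2.imwrite("pics/t1.png",cv2.resize(b[110:300,110:380],(800,563),interpolation=cv2.INTER_CUBIC))
for n in ["scene","top"]:
    d=np.load(f"pics/{n}0.npz");P=d["P"];ok=d["z"]>0
    m=ok&(P[...,2]>.112)&(P[...,2]<.13)&(np.hypot(P[...,0]-.503,P[...,1]-.168)<.045)
    q=P[m];c,r=cv2.minEnclosingCircle(q[:,:2].astype(np.float32));print(n,"head",len(q),q[:,:2].mean(0),c,r,q[:,2].max())
    m=ok&(abs(P[...,2]-.075)<.004)&(np.hypot(P[...,0]-.475,P[...,1]-.105)<.135)&(P[...,0]<.57)
    q=P[m];print("top face",len(q),cv2.minAreaRect(q[:,:2].astype(np.float32)))
E
```

```text
scene head 207 [0.50738959 0.16389152] (0.5048435926437378, 0.16662433743476868) 0.031116662546992302 0.12824040852216848
top face 879 ((0.4723455309867859, 0.09629221260547638), (0.2402745485305786, 0.09012053906917572), 65.50483703613281)
top head 267 [0.50321756 0.1682194 ] (0.5039076209068298, 0.16856245696544647) 0.03017551824450493 0.12974994958664512
top face 919 ((0.4764966368675232, 0.109018474817276), (0.21443311870098114, 0.08574637770652771), 65.39199829101562)
```

View pics/s1.png

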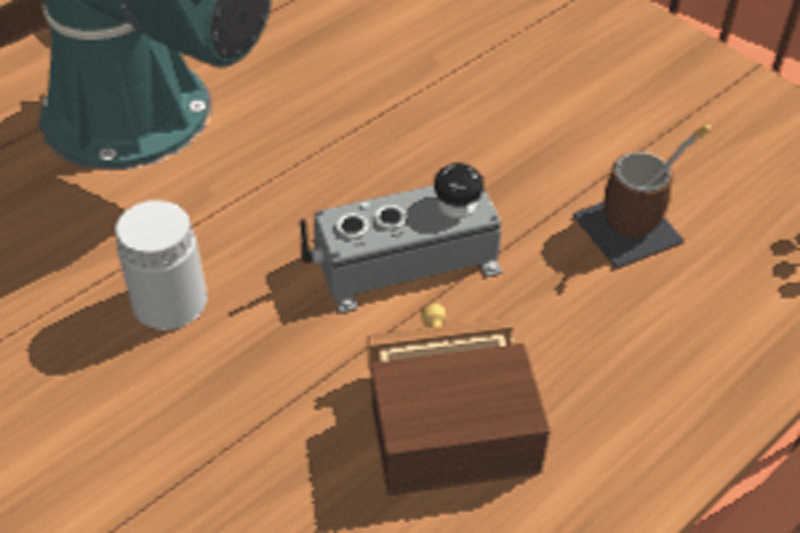

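View pics/t1.png

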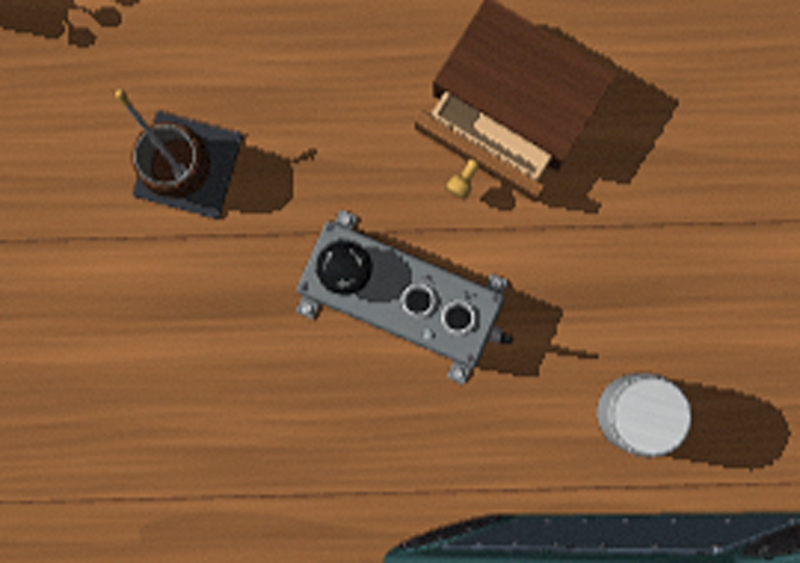

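The top view shows the mushroom at about (343,265) in the crop, with the small buttons to its right at (418,300) and (460,317). The cup is at (168,158), the canister at (645,415) and the knob at (460,180). Both cameras put the mushroom axis at about (0.504, 0.168). The station pose fit (65.4° long axis) predicts the same point.

```bash
cat >> h.py <<'E'
from scipy.spatial.transform import Rotation as Ro
C=np.array([.504,.168])
def down(a):
    x=np.array([np.cos(a),np.sin(a),0]);z=np.array([0,0,-1.]);y=np.cross(z,x)
    return Ro.from_matrix(np.stack([x,y,z],1)).as_quat()
E
python3 - <<'E'
from h import *
print(Ro.from_quat(current_orientation()).as_matrix().round(2).tolist(), current_finger_gap(),current_force())
for a in np.arange(-180,180,30):
    q=inverse_kinematics([*C,.084],down(np.radians(a)));print(a,None if q is None else np.round(q,2))
E
```

```text
[[0.37, -0.93, 0.0], [-0.93, -0.37, 0.0], [-0.0, -0.0, -1.0]] 0.08782192955086764 [0.21900184 1.08024355 0.0244926 ]
-180 [ 0.19  0.43  1.81 -0.    0.9  -2.95]
-150 [ 0.19  0.43  1.81 -0.    0.9   2.81]
-120 [ 0.19  0.43  1.81 -0.    0.9   2.29]
-90 [ 0.19  0.43  1.81 -0.    0.9   1.76]
-60 [ 0.19  0.43  1.81 -0.    0.9   1.24]
-30 [ 0.19  0.43  1.81 -0.    0.9   0.72]
0 [ 0.19  0.43  1.81 -0.    0.9   0.19]
30 [ 0.19  0.43  1.81 -0.    0.9  -0.33]
60 [ 0.19  0.43  1.81 -0.    0.9  -0.86]
90 [ 0.19  0.43  1.81 -0.    0.9  -1.38]
120 [ 0.19  0.43  1.81 -0.    0.9  -1.9 ]
150 [ 0.19  0.43  1.81 -0.    0.9  -2.43]
```

```bash
python3 - <<'E'
from h import *
o=down(np.radians(20))
p=current_position(); servo_line([p[0],p[1],.30],rate=.25)
move_gripper(0.0)
move_ptp([*C,.20],o)
servo_line([*C,.14],rate=.15)
hit=servo_line([*C,.112],rate=.02,contact_N=2)
p=current_position();print(hit,p,current_force(),current_clock())
if hit:
    h2=servo_line([*C,p[2]-.0125],rate=.015,contact_N=20)
    print(h2,current_position(),current_force())
    sleep(.3);print(current_position(),current_force())
    servo_line([*C,.19],rate=.1)
print(current_position(),current_clock())
E
```

```text
True [0.50383683 0.16801128 0.12385842] [-0.71610058  1.68457381  3.29006818] 6.7667
False [0.5044891  0.16811348 0.11196605] [-1.25265609  0.60796051  8.06059899]
[0.50448545 0.16810535 0.11198104] [-0.04127055 -0.06908593  7.02106776]
[0.50339929 0.16789984 0.18931059] 8.9833
```

```bash
python3 - <<'E'
from h import *
move_gripper(0.088)
for n in ["scene","top"]:
    c=capture(n);P=cloud(c);cv2.imwrite(f"pics/{n}2.png",c["image"])
    for s in silhouettes(n,"mushroom_top")[:1]:
        m=s["region"]&(c["range_z"]>0)&(np.hypot(P[...,0]-C[0],P[...,1]-C[1])<.028)&(P[...,2]<.135); print(n,s["conf"],np.percentile(P[m][:,2],[50,80,95,100]) if m.any() else None)
    d=np.load(f"pics/{n}0.npz")["P"]; 
    f=lambda P:(lambda z:(len(z),np.percentile(z,[50,80,95,100]).round(4)))(P[(np.hypot(P[...,0]-C[0],P[...,1]-C[1])<.022)&(P[...,2]>.1)&(P[...,2]<.14)][:,2])
    print("before",f(d),"now",f(P))
a=cv2.imread("pics/scene2.png");cv2.imwrite("pics/s2.png",cv2.resize(a[90:290,100:400],(800,533),interpolation=cv2.INTER_CUBIC))
E
```

```text
scene 0.47 [0.11191043 0.1140648  0.11675133 0.11797117]
before (102, array([0.1228, 0.1243, 0.1257, 0.1282])) now (107, array([0.1128, 0.1147, 0.1171, 0.118 ]))Traceback (most recent call last):
  File "<stdin>", line 9, in <module>
  File "<stdin>", line 8, in <lambda>
  File "<stdin>", line 8, in <lambda>
    return _quantile_unchecked(
        a, q, axis, out, overwrite_input, method, keepdims, weights)
    return _ureduce(a,
                    func=_quantile_ureduce_func,
    ...<5 lines>...
                    overwrite_input=overwrite_input,
                    method=method)
    r = func(a, **kwargs)
    result = _quantile(arr,
                       quantiles=q,
    ...<2 lines>...
                       out=out,
                       weights=wgt)
    slices_having_nans = np.isnan(arr[-1, ...])
                                  ~~~^^^^^^^^^
IndexError: index -1 is out of bounds for axis 0 with size 0
```

The depth image shows the head resting 10 mm lower with nothing touching it, so it has latched. Next I grip the rim and twist.

```bash
python3 - <<'E'
from h import *
o=down(np.radians(20))
a=cv2.imread("pics/scene2.png");cv2.imwrite("pics/s2.png",cv2.resize(a[90:290,100:400],(800,533),interpolation=cv2.INTER_CUBIC))
servo_line([*C,.14],o,rate=.15)
h=servo_line([*C,.084],o,rate=.06,contact_N=6)
print(h,current_position(),current_force())
if not h:
    move_gripper(0.05)
    print(current_finger_gap(),current_force(),current_torque(),current_clock())
E
```

```text
False [0.50431637 0.16807603 0.08428107] [ 0.27715377  0.44677613 -0.14169479]
0.059494938061583166 [-3.37153882 -1.45356598  4.07770546] [-0.19940236  0.42749327 -0.0352749 ] 12.6917
```

```bash
ls pics
```

```text
s1.png
s2.png
scene0.npz
scene0.png
scene2.png
t1.png
top0.npz
top0.png
top2.png
```

```bash
python3 - <<'E'
from h import *
q=np.array(current_joint_pos())
for d in [.25,.5,.65,.74]:
    g=q.copy();g[5]+=d;goto_joints(list(g))
    print(d,current_joint_pos()[5]-q[5],current_force(),current_torque(),current_clock())
print(current_finger_gap(),current_position())
E
```

```text
0.25 0.2460280506851933 [-3.94285613 -1.16044934  5.28107015] [-0.30274301  0.48007993  0.11668044] 13.0417
0.5 0.49653557306539253 [-5.05044185 -0.26154574  5.77961431] [-0.31472032  0.72778776  0.16767371] 13.3917
0.65 0.6467653375086488 [-6.20272814 -1.5541231   5.80713667] [-0.25393215  0.79231995  0.16245412] 13.6583
0.74 0.7365674547711791 [-6.55917224  0.13138536  5.23076416] [-0.17368074  0.86117191  0.16664853] 13.9083
0.05901111508829648 [0.50145026 0.16766094 0.08380809]
```

View pics/s2.png

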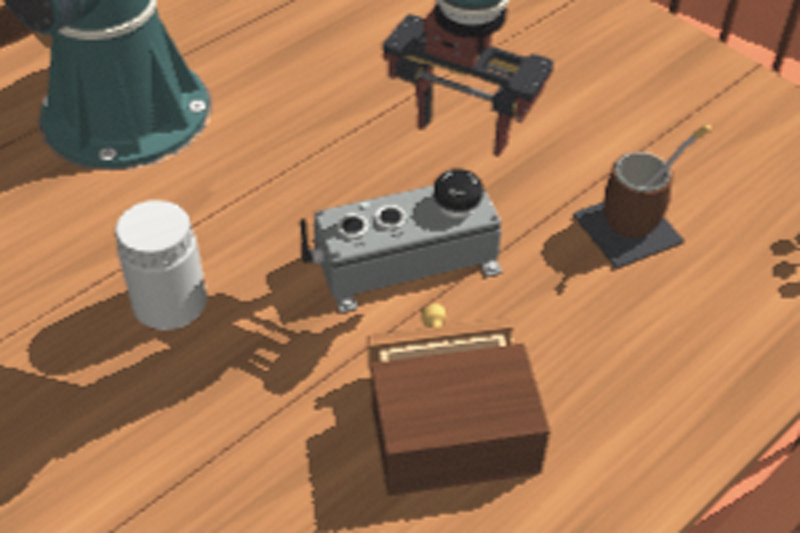

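The picture, taken before the grip, shows the head low on its collar at (458,190) with the hand clear above it. The twist torque rose to about 0.2 N·m, as expected. Next I open, retreat and look.

```bash
python3 - <<'E'
from h import *
move_gripper(0.088);print(current_finger_gap(),current_position(),current_force())
sleep(.3)
p=current_position()
servo_line([p[0],p[1],.20],rate=.12)
move_ptp([.45,-.15,.32],down(np.radians(20)))
for n in ["scene","top"]:
    c=capture(n);P=cloud(c);cv2.imwrite(f"pics/{n}3.png",c["image"])
    d=np.load(f"pics/{n}0.npz")["P"]
    def f(P):
        z=P[(np.hypot(P[...,0]-C[0],P[...,1]-C[1])<.022)&(P[...,2]>.1)&(P[...,2]<.14)][:,2]
        return (len(z),np.percentile(z,[50,80,95,100]).round(4)) if len(z) else None
    print(n,"before",f(d),"now",f(P))
    for q in ["cup","canister"]:
        for s in silhouettes(n,q)[:1]: print(q,s["conf"],s["xy"])
    cv2.imwrite(f"pics/{n[0]}3.png",cv2.resize(c["image"][90:290,100:400],(800,533),interpolation=cv2.INTER_CUBIC))
print(current_clock(),current_force())
E
```

```text
0.08762622975837293 [0.50325032 0.16773466 0.08402817] [ 0.77130195 -0.73822799  0.46624175]
scene before (102, array([0.1228, 0.1243, 0.1257, 0.1282])) now (102, array([0.1224, 0.1245, 0.1261, 0.1278]))
cup 0.85 [342.7, 162.9]
canister 0.71 [159.8, 188.8]
top before (151, array([0.1229, 0.1254, 0.1282, 0.1323])) now (148, array([0.1222, 0.1258, 0.1283, 0.1334]))
cup 0.83 [166.1, 162.0]
canister 0.79 [331.2, 250.8]
17.5583 [-0.38133752  0.09616356 -0.57762389]
```

View pics/s3.png

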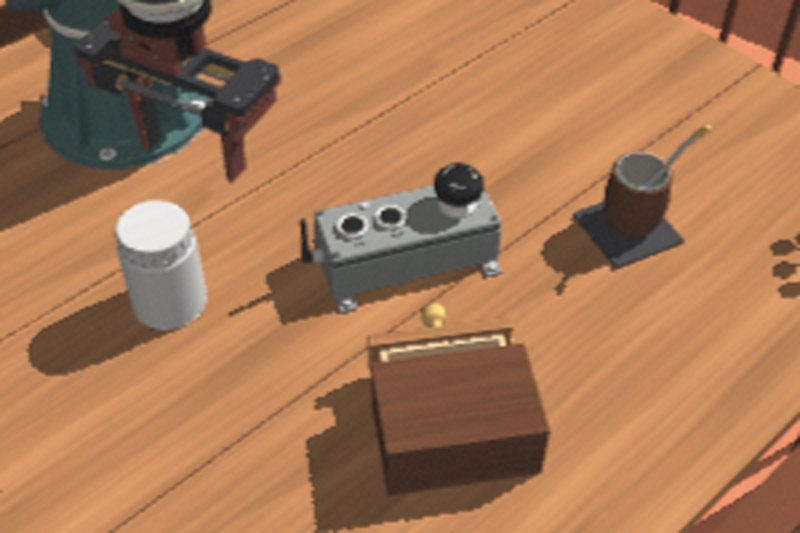

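View pics/t3.png

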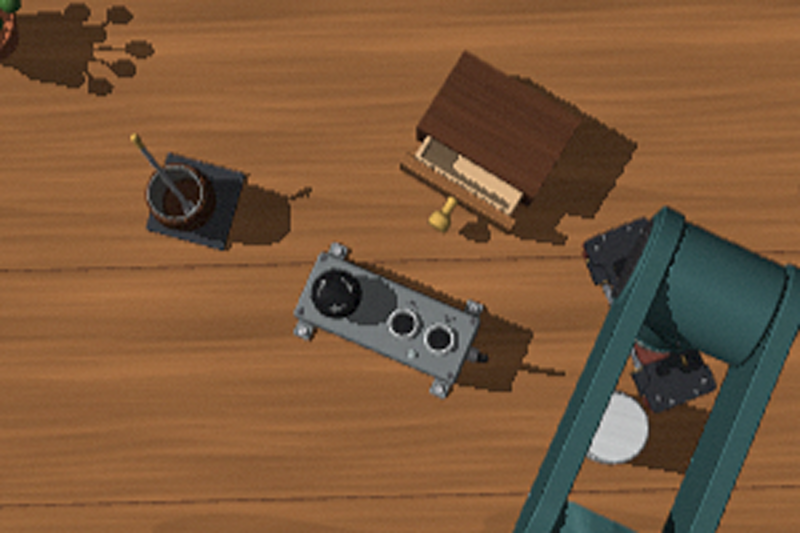

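The head is up again at (458,185) in the scene view, at its original height. The cup, canister and drawer look unchanged, and the arm is clear of everything.

```bash
python3 -c "
from bench import *
close_job()"
```

```text
the job is handed in; nothing more can be done
```

The stop check is done and handed in at about 17.6 s on the clock: the mushroom button latched, stayed down by itself, and came fully back up when released.

- **Press:** I pushed the head straight down with the fingers shut, about 12 mm past first contact, with a force of about 8 N. With the hand clear above it, depth showed the head 10 mm lower (the scene view's median height went from 0.1228 to 0.1128 m), so it held latched. Only the scene camera confirmed this; the top view gave no reading because the arm blocked it.
- **Release:** I gripped the rim (59.5 mm gap) and turned the hand 0.74 rad clockwise. The torque rose by about 0.2 N·m, which fits the return spring. Then I opened the gripper and moved away.
- **Last checks:** Both cameras show the head back at its starting height to within 1 mm, and the ribs and marks appear back at rest. In the pictures the cup, coaster, canister and drawer look unmoved. The canister is partly hidden by the arm in the top view but clear in the scene view.
- **Small buttons:** I did not measure their travel directly. The fingers stayed on the mushroom's axis, above the guard rings.

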